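# Turn the sample leaf over at the trade counter

## Robot

A 6-joint arm with a two-finger parallel gripper is mounted at the origin on the work surface. World frame = base frame: x ahead of the robot, y to its left, z up, the work surface at z = 0. Lengths are in m, angles in rad, forces in N, time in s.
With the tool pointing down it reaches from about 0.325 to 0.9 m from the base axis. Payload 3.5 kg.
Tool frame: the origin (TCP) lies at the very end of the fingers, on their centre line; the grasp point (between the pads) lies 19 mm behind it; z points along the fingers, y is the direction in which the jaws open and shut (so a half turn about z gives the same grasp; the last joint's range is limited). The gripper opens to 85 mm and grips with 20 to 120 N. Pads are 22 mm wide; open, the fingers measure 114 mm over their backs; the gripper's body (76 mm by 85 mm) begins 54 mm behind the grasp point. The pads swing forward as they close: fully open they stand 13 mm farther back than shut.
Start: joints at [-1.396, 0.276, -0.026, 1.268, 0, 1.467], TCP at [0.171, -0.601, 0.231] pointing down, gripper open.
Joint ranges: [-3.12, 3.12], [-0.85, 1.88], [-1.08, 1.24], [-1.95, 2.15], [-1.57, 1.53], [-3.14, 3.14]. Speed limits (rad/s): [2.57, 2.57, 3.14, 3.14, 3.14, 3.14].

## Interface

Orientations are given as a unit quaternion [x, y, z, w].
In Python, from station import robot gives the robot as it stands. The module is installed in compiled form; this text tells all that it offers.
- The arm moves only by the tool step_arm, never from a script. Its argument "steps" is a list of rows, each a list of 3 entries, a list of its own where there are three numbers: the finger opening in mm, from 0 to 85.4, then the shift along the tool's x, y, z in units of 40 mm (1.0 is 40 mm), then the turn, a rotation vector about the tool's x, y, z in units of 6 degrees (1.0 is 6 degrees). In form: [[jaw, [tx, ty, tz], [ax, ay, az]], ...]. A call has 1 to 8 rows; each row shifts and turns the commanded pose from where the row before left it, along the tool's axes as they then stand; what a row does not reach is not made up. A row lasts 1/12 s, in which the tool goes at most 41.7 mm and 7.16 degrees, less where a joint would pass 70% of its speed; a pose out of reach is approached as far as the arm can. A call is refused whole if a number of a shift passes 1 or a number of a turn 1, either way. A call with a gripper value outside its range is refused whole. The fingers move at their own pace and stop on an object; "squeeze" is the grip in N (left out, the last holds). Time passes only in rows, so rows that do not move let the fingers close. It gives the time, the measured TCP pose, the force and the opening at its end, in the units of the state.
- robot.get_obs(): the state, without advancing time (a new reading comes with each control period).
- robot.capture(name): name is "scene" or "top"; returns a dict with "color" (420x560x3 uint8, blue, green, red), "mtx" (3x3 intrinsics, pixels), "R" (3x3) and "t" (3): a world point X has camera coordinates R X + t. Camera axes: x right, y down, z forward; pixel columns grow to the right and rows downward; lengths in m; the calibration is good to about 2 mm. A picture is of the moment at which its call begins. There is no depth.
- robot.finish_job(): hands the job in, once; it reports no verdict.
The state is a dict: "time": time; "joint_pos": joint angles; "dq": joint speeds; "joint_efforts": joint torques, N m; "tcp_pos": TCP position; "tool_rot": TCP orientation; "ft_force": force on the tool from outside, world axes, zero at the start; "wrist_torque": the same for the moment, N m; "gripper_width": finger opening in m.
Only numpy, scipy, OpenCV 4.12 (cv2) and the standard library are available. Lean on these libraries where they do the work, as an engineer would, in place of code of your own. Each camera call takes 0.05 s, during which the arm holds its last target. There are 200 camera calls.

## Task

Turn the half-raised leaf of the sample book right over its spine by pushing it, and press it down with the fingertips until it lies flat on the other side, so that the red sample beneath it is on show. Push only: do not pinch the leaf, do not shove or lift the book, and leave the things around it where they are.

Things in the scene. Friction and masses are not known exactly. Their poses are not given: they have to be found in the camera images.
- sample_book: Open book of sheet samples, 1.8 kg, loose on the counter: black covers 230 mm (its x, along the spine) by 296 mm (its y); each side of the spine a stack of sheets 200 x 124 mm (y 16 to 140 mm out), top 16 mm above the counter. Origin: centre of its underside. Its y points roughly to the robot's left; the leaf to turn leans over the -y stack and must end on the +y stack.
- spine (a point): Middle of the steel hinge rod on which the leaf turns, 18.5 mm above the counter, straight above the book's origin; axes as the book's, rod along x, with an end lug 28 mm tall at x = +-110 mm.
- book_corner (a point): A corner of the book's cover, at x = 115, y = 148, z = 3 mm from the book's origin; shows if the book is shoved or turned.
- leaf (a joint): Leaf angle about the rod, rad: 0 flat on the -y stack, 1.57 upright, 3.14 (stop) flat on the +y stack. Starts at 0.3 to 0.9, free edge in the air. Stiff hinge: it stays where it is left and takes at most 4 N at the free edge to turn. A rigid plate of 0.2 kg, 5 mm thick, 200 mm along the rod, 12 to 140 mm from the rod; see leaf_tab.
- leaf_tab (a point): Centre of the orange tab on the middle of the leaf's free edge, 145.5 mm from the rod, in the leaf's mid-plane. The tab is 40 mm wide along the rod and reaches out to 152 mm from the rod.
- leaf_face: Galvanised grey sheet, 1.5 mm thick, that covers the leaf's one side, up at the start and underneath at the end. Origin on the rod line, 1.75 mm off the leaf's mid-plane; its -y runs along the leaf from the rod to the free edge, its z out of this side at right angles.
- leaf_back: Blue sheet, 1.5 mm thick, that covers the leaf's other side, underneath at the start and up at the end. Origin on the rod line, 1.75 mm off the mid-plane; axes parallel to leaf_face's, so this side looks along its -z.
- coupler: Bystander: galvanised duct coupling, a loose open tube 103 mm across and 62 mm tall, standing on end. Origin: centre of its underside. Leave it alone.
- screw_jar: Bystander: clear screw jar with a red cap, 66 mm across, 85 mm tall. Origin: centre of its underside. Leave it alone.
- tape_measure: Bystander: yellow and black tape measure lying on its side, 78 x 66 mm, 38 mm tall. Origin: centre of its underside. Leave it alone.
- pencil: Bystander: red flat carpenter's pencil, 170 mm long (along its x, point to +x), 8 mm tall, origin 8 mm behind its middle. Origin: centre of its underside. Leave it alone.
- hose_clamp: Bystander: steel hose clamp lying flat, 68 mm across and 12 mm tall, its screw housing on its +y side. Origin: centre of its underside. Leave it alone.
- rivet_carton: Bystander: small brown carton with a blue band, 90 x 60 x 45 mm tall. Origin: centre of its underside. Leave it alone.
- reducer: Bystander: grey plastic pipe reducer standing on its wide end, 84 mm across, 75 mm tall. Origin: centre of its underside. Leave it alone.

How it is judged:
On the way, in this order (a step that is already met when the one before it is completed fails the run):
1. the leaf has been pushed past upright (value of joint leaf above 1.65 rad).
2. the fingers press the leaf down flat on the other side (value of joint leaf above 3.05 rad and contact force between the fingers and sample_book above 0.5 N), for 0.1 s.
At the end, for the whole second after the job is handed in: The leaf rests flat on the other stack (within 5 degrees of its stop), the book lies still within 30 mm of where it lay, and every bystander stands within 30 mm of where it stood (value of joint leaf above 3.05 rad and velocity of joint leaf between -0.05 and 0.05 rad/s and distance of each of spine, book_corner, coupler, screw_jar, tape_measure, pencil, hose_clamp, rivet_carton, reducer from where it was at the start of the episode below 0.03 m and linear speed of sample_book below 0.02 m/s); the robot touches nothing.
It fails at once if the leaf is pinched: the fingers press on both of its sides at once (contact force between the fingers and leaf_face above 1.5 N and contact force between the fingers and leaf_back above 1.5 N).
It fails at once if the book is shoved more than 30 mm (distance of any of spine, book_corner from where it was at the start of the episode above 0.03 m).
It fails at once if the book is lifted or tipped up (height (world z) of spine above 0.0335 m or angle between sample_book's own z axis and vertical above 0.1 rad).
It fails at once if a bystander is shoved, lifted or knocked over (distance of any of coupler, screw_jar, tape_measure, pencil, hose_clamp, rivet_carton, reducer from where it was at the start of the episode above 0.03 m or angle between any of coupler, screw_jar, tape_measure, pencil, hose_clamp, rivet_carton, reducer's own z axis and vertical above 0.35 rad).
It also fails if it takes over 48 s, if anything falls off the work surface, if the arm or the gripper's body presses on something with over 40 N, if the wrist force passes 120 N, or if a joint passes its speed limit or range.

## Working session

There is one attempt and no reset: what is moved stays moved. The work goes in short steps, Python scripts to look and compute and a tool call to move; the robot and the scene stay as the last step left them, time stands still between calls to the robot, and variables do not carry over. Pictures are saved under pics/ and viewed, about 8 in all and at most 12, crops included, and the job is handed in when it is done.

Besides the shell and the picture viewer there is one more tool, called after "Emit:" as a command line: name --argument value ..., lists and objects as JSON in quotes. step_arm: Moves the arm, as the interface text tells. Its arguments: {"type":"object","properties":{"steps":{"type":"array"},"squeeze":{"type":"number"}},"required":["steps"]}

```bash
mkdir -p pics
cat > h.py <<'E'
import numpy as np,cv2
from station import robot
from scipy.spatial.transform import Rotation as Ro
def ray(c,u,v):
    d=c["R"].T@np.linalg.inv(c["mtx"])@np.array([u,v,1.]);return -c["R"].T@c["t"],d
def atz(c,u,v,z):
    o,d=ray(c,u,v);return o+d*(z-o[2])/d[2]
def proj(c,X):
    p=c["mtx"]@(c["R"]@np.asarray(X)+c["t"]);return p[:2]/p[2]
E
python3 - <<'E'
from h import *
for n in("top","scene"):
    c=robot.capture(n);cv2.imwrite(f"pics/{n}0.png",c["color"]);np.savez(f"{n}0.npz",**c)
    print(n,-c["R"].T@c["t"],c["R"][2])
print(robot.get_obs())
E
```

```text
top [0.50376191 0.04455881 1.04903957] [ 0.06752986 -0.01669213 -0.99757761]
scene [1.03438649 0.01249687 0.81782447] [-0.52173516  0.03685278 -0.85231115]
{'time': 0.1, 'joint_pos': array([-1.39637000e+00,  2.77105781e-01, -2.77370680e-02,  1.26798100e+00,
        1.10989938e-05,  1.46739495e+00]), 'dq': array([-0.00024915, -0.0031112 ,  0.00277197, -0.00173906, -0.00055968,
       -0.00050055]), 'joint_efforts': array([ 2.49428849e-04, -4.46708322e+01,  2.96128517e+01,  8.43871851e-03,
       -1.25964834e-04,  6.52617715e-06]), 'tcp_pos': array([ 0.17128878, -0.60034884,  0.23024431]), 'tool_rot': array([ 9.90366469e-01,  1.38467434e-01, -3.04476413e-05, -1.01331991e-03]), 'ft_force': array([-0.52634189, -0.72744495,  0.17746169]), 'wrist_torque': array([-0.01579006,  0.03284011, -0.02127401]), 'gripper_width': 0.0852867675026669}
```

View pics/top0.png

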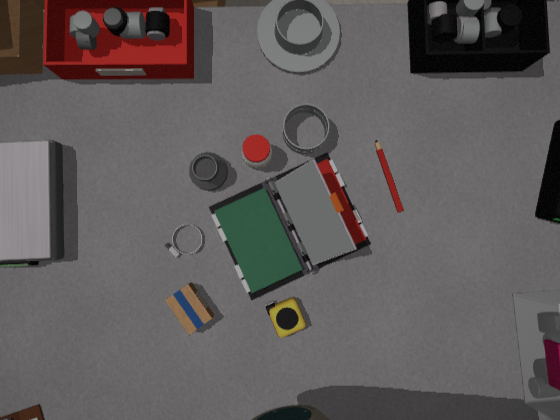

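View pics/scene0.png

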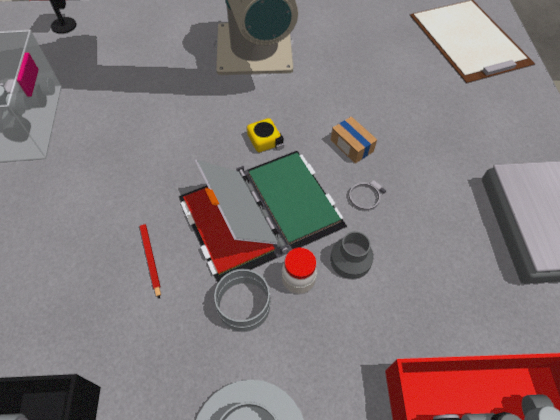

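The top view shows the cover corners at about (210,208), (326,155), (370,243), (252,298). The tab is at (337,203) in top and (211,197) in scene. The jar and coupler stand at the book's far end, and the tape measure at its near end.

Run:
```python
from h import *
from scipy.optimize import least_squares
T=dict(np.load("top0.npz"));S=dict(np.load("scene0.npz"))
P=[atz(T,u,v,.003) for u,v in[(210,208),(326,155),(370,243),(252,298)]]
# book local: (115,148),(115,-148),(-115,-148),(-115,148)
L=np.array([[.115,.148],[.115,-.148],[-.115,-.148],[-.115,.148]])
def W(p,l,z): 
    c,s=np.cos(p[2]),np.sin(p[2]);return np.array([p[0]+c*l[0]-s*l[1],p[1]+s*l[0]+c*l[1],z])
q=least_squares(lambda p:np.concatenate([W(p,l,0)[:2]-x[:2] for l,x in zip(L,P)]),[.5,0,.4]);print(q.x,np.abs(q.fun).max())
tab=lambda a:W(q.x,[0,-.1455*np.cos(a)],.0185+.1455*np.sin(a))
for a in np.arange(.3,.95,.1):print(round(a,2),proj(T,tab(a)),proj(S,tab(a)))
for n,u,v,z in[("jar",256,145,.085),("coupler",305,125,.062),("reducer",206,166,.075),("tape",287,317,.038),("clamp",188,239,.01),("carton",190,307,.045),("penc",389,176,.008)]:
    x=atz(T,u,v,z);c,s=np.cos(q.x[2]),np.sin(q.x[2]);d=x[:2]-q.x[:2];print(n,x[:2].round(3),"book",np.round([c*d[0]+s*d[1],-s*d[0]+c*d[1]],3))
```

```text
[0.53454593 0.00290463 0.4141887 ] 0.006404986516937328
0.3 [349.65620836 197.12789179] [195.7673265  221.59777644]
0.4 [348.61403135 197.53394052] [197.09541805 217.12395662]
0.5 [346.91792177 198.24801494] [199.1491316  212.42994172]
0.6 [344.56090735 199.27441758] [201.92612699 207.57019156]
0.7 [341.54566004 200.61297288] [205.41136917 202.60535909]
0.8 [337.88569058 202.25844679] [209.57633013 197.60128948]
0.9 [333.60631742 204.20006776] [214.3786412  192.62769188]
jar [0.702 0.072] book [ 0.182 -0.004]
coupler [ 0.749 -0.033] book [ 0.181 -0.119]
reducer [0.662 0.179] book [0.188 0.11 ]
tape [0.338 0.015] book [-0.175  0.09 ]
clamp [0.51 0.23] book [0.069 0.218]
carton [0.365 0.221] book [-0.067  0.268]
penc [ 0.641 -0.224] book [ 0.006 -0.251]
```

Fit: book origin (0.535, 0.003), yaw 0.414, leaf angle about 0.82. My plan is to close the jaws and align the tool with the book, so tool x = book x, y = -book y and z is down. I then go to book (0, -0.19) and push across.

Emit:
step_arm --steps '[[0, [0, 0, 0], [0, 0, -0.65]], [0, [0, 0, 0], [0, 0, -0.65]], [0, [0.96, -0.36, 0], [0, 0, 0]], [0, [0.96, -0.36, 0], [0, 0, 0]], [0, [0.96, -0.36, 0], [0, 0, 0]], [0, [0.96, -0.36, 0], [0, 0, 0]], [0, [0.96, -0.36, 0], [0, 0, 0]], [0, [0.96, -0.36, 0], [0, 0, 0]]]' --squeeze 60

```text
time: 0.77
tcp_pos: [0.3484, -0.4274, 0.2308]
tool_rot: [0.979, 0.205, -0.0, -0.0]
ft_force: [0.3, -0.8, -0.5]
gripper_width: -0.0
```

Emit:
step_arm --steps '[[0, [0.96, -0.36, 0], [0, 0, 0]], [0, [0.96, -0.36, 0], [0, 0, 0]], [0, [0.96, -0.36, 0], [0, 0, 0]], [0, [0.96, -0.36, 0], [0, 0, 0]], [0, [0.96, -0.36, 0], [0, 0, 0]], [0, [0.96, -0.36, 0], [0, 0, 0]], [0, [0.96, -0.36, 0], [0, 0, 0]], [0, [0, 0, 0], [0, 0, 0]]]'

```text
time: 1.43
tcp_pos: [0.5572, -0.2238, 0.2307]
tool_rot: [0.978, 0.209, 0.001, -0.001]
ft_force: [0.4, -0.6, -0.0]
gripper_width: 0.0006
```

```bash
cat >> h.py <<'E'
B=np.array([.5345,.0029]);A=.414
def st():
    o=robot.get_obs();d=o["tcp_pos"][:2]-B;c,s=np.cos(A),np.sin(A)
    x=Ro.from_quat(o["tool_rot"]).as_matrix()
    print("t",round(o["time"],2),"book xyz",np.round([c*d[0]+s*d[1],-s*d[0]+c*d[1],o["tcp_pos"][2]],4),"psi",np.arctan2(x[1,0],x[0,0]).round(3),"z",x[:,2].round(3),"F",o["ft_force"].round(1),"w",o["gripper_width"].round(3))
E
python3 -c "
from h import *
st()"
```

```text
Traceback (most recent call last):
  File "h.py", line 14, in st
    print("t",round(o["time"],2),"book xyz",np.round([c*d[0]+s*d[1],-s*d[0]+c*d[1],o["tcp_pos"][2]],4),"psi",np.arctan2(x[1,0],x[0,0]).round(3),"z",x[:,2].round(3),"F",o["ft_force"].round(1),"w",o["gripper_width"].round(3))
                                                                                                                                                                                                   ^^^^^^^^^^^^^^^^^^^^^^^^
AttributeError: 'float' object has no attribute 'round'
```

Emit:
step_arm --steps '[[0, [0.88, -0.3, 0], [0, 0, 0]], [0, [0.88, -0.3, 0.2], [0, 0, 0]], [0, [0, 0, 0.8], [0, 0, 0]], [0, [0, 0, 0.8], [0, 0, 0]], [0, [0, 0, 0.8], [0, 0, 0]], [0, [0, 0, 0.65], [0, 0, 0]], [0, [0, 0, 0], [0, 0, 0]]]'

```text
time: 2.02
tcp_pos: [0.6024, -0.1766, 0.0942]
tool_rot: [0.979, 0.205, -0.006, -0.004]
ft_force: [-1.2, 0.7, -1.1]
gripper_width: -0.0002
```

```bash
sed -i 's/,"w",o\["gripper_width"\].round(3)//' h.py; python3 -c "
from h import *
st()"
```

```text
t 2.02 book xyz [-0.0101 -0.1916  0.0942] psi 0.414 z [-0.012  0.005 -1.   ] F [-1.2  0.7 -1.1]
```

Emit:
step_arm --steps '[[0, [0.1, -0.45, 0], [0, 0, 0]], [0, [0.1, -0.45, 0], [0, 0, 0]], [0, [0, -0.45, 0], [0, 0, 0]], [0, [0, -0.35, 0], [0, 0, 0]], [0, [0, -0.25, -0.1], [0, 0, 0]], [0, [0, -0.25, -0.1], [0, 0, 0]], [0, [0, -0.25, -0.1], [0, 0, 0]], [0, [0, -0.25, -0.1], [0, 0, 0]]]'

```text
time: 2.68
tcp_pos: [0.5748, -0.0789, 0.1213]
tool_rot: [0.979, 0.205, 0.003, 0.004]
ft_force: [1.0, -5.0, 4.3]
gripper_width: -0.0001
```

Run:
```python
from h import *
st()
a=robot.capture("top")["color"];b=robot.capture("scene")["color"]
cv2.imwrite("pics/p1.png",np.hstack([cv2.resize(i[100:320,130:430],None,fx=1.3,fy=1.3) for i in(a,b)]))
```

```text
t 2.68 book xyz [ 0.004  -0.0911  0.1213] psi 0.413 z [ 0.008 -0.007 -1.   ] F [ 1.  -5.   4.3]
```

View pics/p1.png

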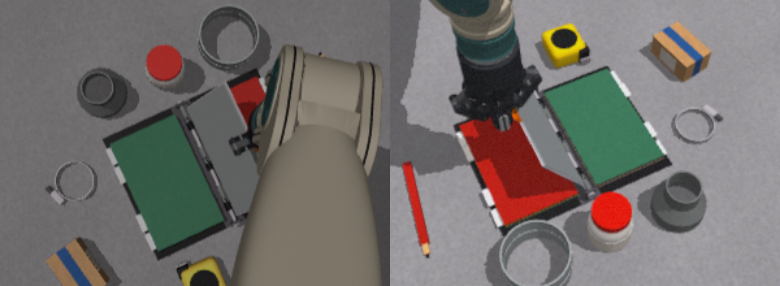

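The tab has risen (scene crop (517,115)), which fits a leaf angle of about 1.05 with the finger behind the edge. The surroundings look unchanged, so I continue.

Emit:
step_arm --steps '[[0, [0, -0.25, -0.12], [0, 0, 0]], [0, [0, -0.25, -0.1], [0, 0, 0]], [0, [0, -0.25, -0.1], [0, 0, 0]], [0, [0, -0.25, -0.08], [0, 0, 0]], [0, [0, -0.25, -0.06], [0, 0, 0]], [0, [0, -0.25, -0.05], [0, 0, 0]], [0, [0, -0.25, 0], [0, 0, 0]], [0, [0, 0, 0], [0, 0, 0]]]'

```text
time: 3.45
tcp_pos: [0.5414, -0.0101, 0.137]
tool_rot: [0.978, 0.207, -0.001, -0.001]
ft_force: [-0.9, 0.1, -0.7]
gripper_width: -0.0002
```

Run:
```python
from h import *
st()
a=robot.capture("top")["color"];b=robot.capture("scene")["color"]
cv2.imwrite("pics/p2.png",np.hstack([cv2.resize(i[100:320,130:430],None,fx=1.3,fy=1.3) for i in(a,b)]))
```

```text
t 3.45 book xyz [ 0.0011 -0.0147  0.137 ] psi 0.416 z [-0.003  0.002 -1.   ] F [-0.9  0.1 -0.7]
```

View pics/p2.png

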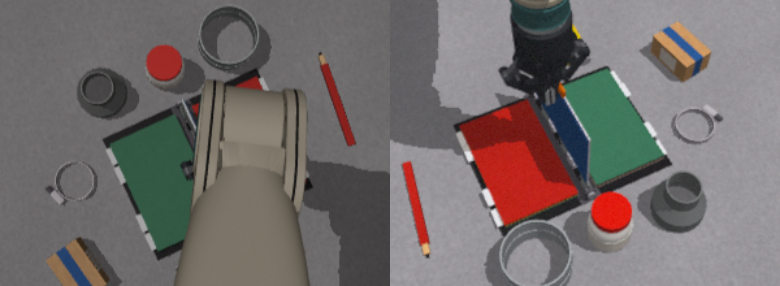

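The leaf is upright (blue back visible, tab at (562,90)) with the finger tip behind it. Next is the arc over to the +y side.

Emit:
step_arm --steps '[[0, [0, -0.32, 0.02], [0, 0, 0]], [0, [0, -0.32, 0.04], [0, 0, 0]], [0, [0, -0.32, 0.06], [0, 0, 0]], [0, [0, -0.32, 0.12], [0, 0, 0]], [0, [0, -0.3, 0.17], [0, 0, 0]], [0, [0, -0.28, 0.22], [0, 0, 0]], [0, [0, -0.25, 0.24], [0, 0, 0]], [0, [0, -0.25, 0.26], [0, 0, 0]]]'

```text
time: 4.22
tcp_pos: [0.5052, 0.0754, 0.0917]
tool_rot: [0.979, 0.206, 0.0, -0.0]
ft_force: [0.9, 0.9, 0.9]
gripper_width: -0.0
```

Run:
```python
from h import *
st()
b=robot.capture("scene")["color"]
cv2.imwrite("pics/p3.png",cv2.resize(b[100:320,130:430],None,fx=1.5,fy=1.5))
```

```text
t 4.22 book xyz [0.0024 0.0782 0.0917] psi 0.414 z [ 0.     0.001 -1.   ] F [0.9 0.9 0.9]
```

View pics/p3.png

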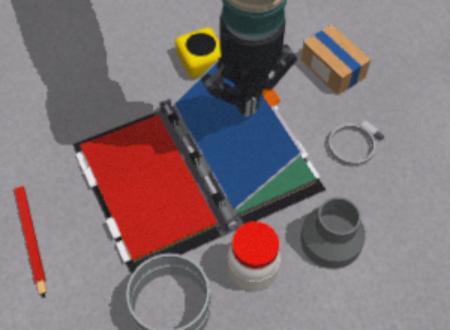

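The leaf leans over the +y stack with the fingertip on its blue side. I now lower it the rest of the way.

Emit:
step_arm --steps '[[0, [0, -0.17, 0.23], [0, 0, 0]], [0, [0, -0.15, 0.25], [0, 0, 0]], [0, [0, -0.12, 0.25], [0, 0, 0]], [0, [0, -0.1, 0.25], [0, 0, 0]], [0, [0, -0.08, 0.25], [0, 0, 0]], [0, [0, -0.05, 0.25], [0, 0, 0]], [0, [0, 0, 0.2], [0, 0, 0]], [0, [0, 0, 0], [0, 0, 0]]]'

```text
time: 4.93
tcp_pos: [0.4932, 0.0985, 0.0231]
tool_rot: [0.979, 0.205, -0.002, -0.0]
ft_force: [-0.8, 0.0, 0.1]
gripper_width: 0.0
```

Run:
```python
from h import *
st()
```

```text
t 4.93 book xyz [0.0006 0.1041 0.0231] psi 0.414 z [-0.004 -0.    -1.   ] F [-0.8  0.   0.1]
```

Press gently to about z = 0.019, watching the force.

Emit:
step_arm --steps '[[0, [0, 0, 0.04], [0, 0, 0]], [0, [0, 0, 0.04], [0, 0, 0]], [0, [0, 0, 0], [0, 0, 0]]]'

```text
time: 5.18
tcp_pos: [0.4951, 0.0984, 0.0221]
tool_rot: [0.979, 0.205, 0.0, 0.0]
ft_force: [-0.6, 0.3, -0.9]
gripper_width: -0.0001
```

Emit:
step_arm --steps '[[0, [0, 0, 0.05], [0, 0, 0]], [0, [0, 0, 0.05], [0, 0, 0]], [0, [0, 0, 0], [0, 0, 0]]]'

```text
time: 5.43
tcp_pos: [0.4956, 0.0985, 0.0208]
tool_rot: [0.979, 0.205, 0.0, 0.0]
ft_force: [-6.3, -1.1, 19.3]
gripper_width: -0.0002
```

19 N at z = 0.0208, the height of a flat leaf. Hold briefly, then lift clear.

Emit:
step_arm --steps '[[0, [0, 0, 0], [0, 0, 0]], [0, [0, 0, 0], [0, 0, 0]], [0, [0, 0, 0], [0, 0, 0]]]'

```text
time: 5.68
tcp_pos: [0.4956, 0.0985, 0.0208]
tool_rot: [0.979, 0.205, 0.001, 0.0]
ft_force: [-6.1, -1.2, 18.4]
gripper_width: -0.0001
```

Emit:
step_arm --steps '[[0, [0, 0, -0.1], [0, 0, 0]], [0, [0, 0, -0.4], [0, 0, 0]], [0, [0, 0, -0.9], [0, 0, 0]], [0, [0, 0, -0.9], [0, 0, 0]], [0, [0, 0, -0.9], [0, 0, 0]], [0, [0, 0, -0.9], [0, 0, 0]], [0, [0, 0, -0.6], [0, 0, 0]], [0, [0, 0, 0], [0, 0, 0]]]'

```text
time: 6.35
tcp_pos: [0.4995, 0.0989, 0.213]
tool_rot: [0.979, 0.205, 0.006, 0.001]
ft_force: [1.0, -0.2, 0.5]
gripper_width: 0.0001
```

Emit:
step_arm --steps '[[0, [0, 0.9, 0], [0, 0, 0]], [0, [0, 0.9, 0], [0, 0, 0]], [0, [0, 0.9, 0], [0, 0, 0]], [0, [0, 0.9, 0], [0, 0, 0]], [0, [0, 0.9, 0], [0, 0, 0]], [0, [0, 0.9, 0], [0, 0, 0]], [0, [0, 0.9, 0], [0, 0, 0]], [0, [0, 0, 0], [0, 0, 0]]]'

```text
time: 7.02
tcp_pos: [0.5989, -0.1381, 0.2053]
tool_rot: [0.979, 0.203, 0.001, 0.002]
ft_force: [0.0, 0.0, -0.1]
gripper_width: -0.0001
```

Run:
```python
from h import *
st()
a=robot.capture("top")["color"];b=robot.capture("scene")["color"]
cv2.imwrite("pics/p4.png",np.hstack([cv2.resize(i[100:340,130:430],None,fx=1.3,fy=1.3) for i in(a,b)]))
```

```text
t 7.02 book xyz [ 0.0023 -0.155   0.2053] psi 0.409 z [ 0.003 -0.003 -1.   ] F [ 0.   0.  -0.1]
```

View pics/p4.png

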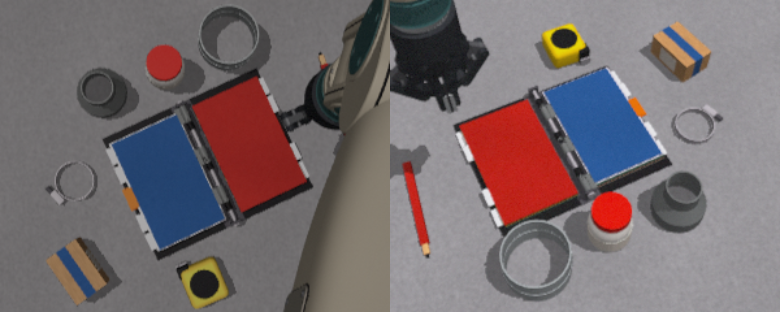

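The leaf lies flat, blue side up (tab at top crop (130,198)). The red sample is on show, and the book and bystanders look unmoved. I'll hand it in.

```bash
python3 -c "
from h import *
print(robot.finish_job());st()"
```

```text
the job is handed in; nothing more can be done
None
the job is handed in; nothing more can be done
```

The leaf is turned right over its spine and lies flat on the +y stack, with the red sample on show, and I have handed the job in; no verdict is reported. With the jaws shut, I pushed it up from underneath, over the spine in an arc, and pressed it down with the fingertips.

- **Press:** the fingertips pressed with about 19 N at z = 0.0208 m, the height of a flat leaf, for about 0.25 s. The arm then withdrew and stood clear of everything.
- **Final pictures:** the leaf lies flat with its blue side up. By eye, the book and all the bystanders stand where they stood; I did not re-measure their positions.
- **Time:** about 7 of the 48 s were used.
- **Checks:** none failed. The force was about 6.5 N during the first part of the push, partly upward, which I put down to the leaf's edge sliding up the finger. The final press also showed about 6 N sideways.

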